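# Sheathe the core probe and present it to the inspection camera

### The job

Take the core probe with the plain straight handle out of the rest and slide it fully home into the empty charging sleeve standing in the dock. Then lift that sleeve by its grip plate, with the probe in it, and hold it in the air in front of the inspection camera: window squarely facing the lens and centred on it, 12 cm away, sleeve upright in the camera's tilted view. Finish while holding it there, still, by the sleeve alone; leave the other things where they are.

Things in the scene. Friction and masses are not known exactly. Their poses are not given: they have to be found in the camera images.
- probe: Core probe, about 60 g: pointed steel shaft 11 mm diameter, 80 mm long (last 12 mm taper to a 3 mm tip), black straight round handle 22 mm diameter, 45 mm tall on top. Origin at the tip, z up the shaft; shoulder under the handle at z = 80 mm, handle top at 125 mm. Starts hanging upright by its shoulder in one hole of the rest.
- probe_grip (a point): Point on the probe's axis in its handle, 26 mm above the shoulder (106 mm above the tip).
- rest: Probe rest, fixed: steel shelf 60 x 170 mm, its top 90 mm above the work surface, with two holes of 14 mm diameter at y = +45 and -45 mm; origin on the work surface under its centre. Probes are lifted straight up out of it.
- sleeve: Empty charging sleeve, loose, white, about 110 g: square tube 30 x 30 x 95 mm, bore 14 x 14 mm open at the top, floor at z = 6 mm. Origin centre of underside, z up the bore. Grip plate at the back: x -15 to -85 mm, z 55 to 95 mm, 12 mm thick along y. Dark window on the front (+x) face. Probe fully home: shoulder on the rim, tip at z = 15 mm. Starts upright in a bay of the dock.
- sleeve_mouth (a point): Centre of the bore's mouth at the sleeve's rim, 95 mm above its underside.
- sleeve_grip (a point): Point in the middle of the grip plate's thickness, 65 mm behind the bore's axis, 15 mm below the rim; pinch the plate here from above, fingers closing along the sleeve's y.
- sleeve_window (a point): Centre of the window on the front face, 15 mm ahead of the bore's axis, 50 mm above the underside.
- dock: Charging dock, fixed: grey plate 70 x 190 x 20 mm with two square bays 33 x 33 mm, 12 mm deep (floor at z = 8 mm), at y = +55 and -55 mm; origin on the work surface under its centre. The sleeves stand in it, their x along its x, and lift straight up out.
- camera_head: Inspection camera on a post, does not move: lens 30 mm across, grey box 55 mm wide to 75 mm behind it. Origin at the lens front; it looks along its own -x, 25 degrees below level; y sideways, z picture's up. A sleeve presented squarely has x, y, z parallel to the head's (it leans back), window centre at x = -120 mm, y = z = 0 in this frame.
- spare_sleeve: The other charging sleeve: same shape as the empty one, but it already has a probe in it (black round handle standing 45 mm above its rim). It stands in the other bay of the dock. Origin: centre of its underside. Bystander.
- needle_probe: The other probe in the rest: 4 mm needle, its handle is a flat 26 mm disc with a 36 mm wide mushroom top, its top 110 mm above its origin, which lies on its axis 9 mm below the needle's tip; z up. Bystander.
- shaker: Glass shaker with steel cap, 44 mm across, 85 mm high; origin centre of underside. Bystander.
- bowl: Steel bowl 110 mm across, 50 mm high; origin centre of underside. Bystander.
- oil: Green glass bottle 60 mm across, 200 mm high; origin centre of underside. Bystander.
- pot: Steel beaker 100 mm across, 100 mm high, open at the top; origin centre of underside. Bystander.
- spice: Amber spice jar 50 mm across, 70 mm high; origin centre of underside. Bystander.
Things that resemble listed ones, but are neither listed nor needed, are in the scene too. Leave any turquoise look-alike of the sleeve alone.

How it is judged (in metres and radians):
On the way:
1. the probe is fully home in the empty sleeve while the sleeve still stands in the dock (z of probe in the frame of sleeve between 0.005 and 0.0195 m and x of probe in the frame of sleeve between -0.006 and 0.006 m and y of probe in the frame of sleeve between -0.006 and 0.006 m and z of sleeve in the frame of dock below 0.013 m and angle between sleeve's own z axis and vertical below 0.15 rad), for 0.2 s.
At the end, for the whole second after the job is handed in: Probe in the sleeve, shoulder within 4.5 mm of the rim; fingers hold only the sleeve, still, over 10 cm up and touching nothing else; window centre 120 +-20 mm before the lens, within 15 mm of its axis each way; axes within 0.15 rad of the camera head's, window to the lens, mouth up (z of probe in the frame of sleeve between 0.005 and 0.0195 m and x of probe in the frame of sleeve between -0.006 and 0.006 m and y of probe in the frame of sleeve between -0.006 and 0.006 m and x of sleeve_window in the frame of camera_head between -0.14 and -0.1 m and y of sleeve_window in the frame of camera_head between -0.015 and 0.015 m and z of sleeve_window in the frame of camera_head between -0.015 and 0.015 m and x of sleeve_grip in the frame of camera_head below -0.16 m and z of sleeve_mouth in the frame of camera_head above 0.02 m and angle between the x axis of sleeve and the x axis of camera_head, either way round below 0.15 rad and angle between the y axis of sleeve and the y axis of camera_head, either way round below 0.15 rad and height (world z) of sleeve above 0.1 m and linear speed of sleeve below 0.02 m/s and angular speed of sleeve below 0.15 rad/s and contact force between the fingers and sleeve above 2 N and contact force between sleeve and dock below 0.1 N and contact force between sleeve and camera_head below 0.1 N and contact force between sleeve and spare_sleeve below 0.1 N and contact force between sleeve and needle_probe below 0.1 N and contact force between sleeve and shaker below 0.1 N and contact force between sleeve and bowl below 0.1 N and contact force between sleeve and oil below 0.1 N and contact force between sleeve and pot below 0.1 N and contact force between sleeve and spice below 0.1 N and contact force between sleeve and rest below 0.1 N and contact force between the fingers and probe below 0.1 N); the arm keeps its last pose, push and grip.
It fails at once if a bystander is moved more than 30 mm or tipped over (distance of any of spare_sleeve, needle_probe, shaker, bowl, oil, pot, spice from where it was at the start of the episode above 0.03 m or angle between any of spare_sleeve, needle_probe, shaker, bowl, oil, pot, spice's own z axis and vertical above 0.5 rad).
It also fails if it takes over 59 s, if anything falls off the work surface, if the arm or the gripper's body presses on something with over 40 N, if the wrist force passes 120 N, or if a joint passes its speed limit or range.

### The arm

A 6-joint arm with a two-finger parallel gripper is mounted at the origin on the work surface. World frame = base frame: x ahead of the robot, y to its left, z up, the work surface at z = 0. Lengths are in m, angles in degrees, forces in N, time in s.
With the tool pointing down it reaches from about 0.3 to 0.75 m from the base axis. Payload 8.5 kg.
Tool frame: the origin (TCP) lies at the very end of the fingers, on their centre line; the grasp point (between the pads) lies 19 mm behind it (env.tcp_to_grasp is the distance from the TCP to the grasp point, in m); z points along the fingers, y is the line along which they close (so a half turn about z gives the same grasp; the last joint's range is limited). The gripper opens to 85 mm and grips with 20 to 120 N. Pads are 22 mm wide; open, the fingers measure 114 mm over their backs; the gripper's body (76 mm by 85 mm) begins 54 mm behind the grasp point. The pads swing forward as they close: fully open they stand 13 mm farther back than shut.
Start: joints at [61.404, 21.807, 74.336, -0, 83.858, -12.336], TCP at [0.154, 0.528, 0.231] pointing down, gripper open.
Joint ranges: [-178.18, 178.18], [-50.72, 133.34], [12.68, 142.11], [-81.47, 261.47], [9.98, 163.14], [-165.26, 165.26]. Speed limits (degrees/s): [136.94, 136.94, 180, 180, 180, 180].

### API

Orientations are given as a 3x3 rotation matrix whose columns are the frame's x, y, z axes.
In Python, from rig import status, get_image, env gives the robot as it stands.
- The arm moves only by the shell command python3 -m handwheel 'ROWS' [FORCE]. ROWS is text: rows parted by semicolons, each of 7 numbers parted by spaces: the shift along the world's x, y, z in cm, then the turn, a rotation vector about the world's x, y, z in degrees, then the opening, from 0 (shut) to 1 (fully open). In form: dx dy dz wx wy wz gripper; .... A call has 1 to 8 rows; each row is the pose to reach, as a shift and turn from the pose commanded when the call began; what a row does not reach only later rows make up. A row lasts 1/12 s, in which the tool goes at most 41.7 mm and 7.16 degrees, less where a joint would pass 70% of its speed; a pose out of reach is approached as far as the arm can. A call with a gripper value outside its range is refused whole. The fingers move at their own pace and stop on an object; FORCE is the grip in N (left out, the last holds). Time passes only in rows, so rows that repeat a pose let the fingers close. It gives the time, the measured TCP pose, the force, the opening and the grip force at its end, in the units of the state.
- status.observe(): the state, without advancing time (a new reading comes with each control period).
- get_image(name): name is "scene" or "side" or "wrist"; returns a dict with "color" (384x512x3 uint8, red, green, blue), "vertical_fov" (degrees; the focal length in pixels is half the picture's height over the tangent of half this angle, whatever the lens; pixels are square), "cx", "cy" (the principal point, pixels), "xyz" and "orientation" of the camera in the world. Camera axes: x right, y down, z forward; pixel columns grow to the right and rows downward; lengths in m; the calibration is good to about 2 mm. A picture is of the moment at which its call begins. There is no depth.
- env.close_job(): hands the job in; it is judged then, once.
The state is a dict: "time_s": time; "q": joint angles; "qvel": joint speeds; "joint_efforts": joint torques, N m; "position": TCP position; "tool_rot": TCP orientation; "ft_force": force on the tool from outside, world axes, zero at the start; "wrist_torque": the same for the moment, N m; "grip_width": finger opening in m; "gripper_force": force on a finger pad.
Only numpy, scipy, OpenCV 4.12 (cv2) and the standard library are available. Lean on these libraries where they do the work, as an engineer would, in place of code of your own. Each camera call takes 0.05 s, during which the arm holds its last target. There are 200 camera calls.

## Working session

There is one attempt and no reset: what is moved stays moved. The work goes in short steps, Python scripts to look and compute and a shell command to move; the robot and the scene stay as the last step left them, time stands still between calls to the robot, and variables do not carry over. Pictures are saved under pics/ and viewed, at most 10 in all, crops included, and the job is handed in when it is done.

```bash
ls; mkdir -p pics; python3 - <<'E'
from rig import status,get_image,env
import cv2,numpy as np
print(env.tcp_to_grasp)
for n in("scene","side","wrist"):
    g=get_image(n); cv2.imwrite(f"pics/{n}0.png",g["color"][:,:,::-1])
    print(n,g["vertical_fov"],g["cx"],g["cy"],np.round(g["xyz"],4),np.round(g["orientation"],4).tolist())
a=[cv2.imread(f"pics/{n}0.png") for n in("scene","side")]
cv2.imwrite("pics/s.png",cv2.resize(a[0],(800,600)));cv2.imwrite("pics/d.png",cv2.resize(a[1],(800,600)))
s=status.observe();print(s)
E
```

```text
pics
0.0187
scene 42.32535654878108 253.45758712645664 193.67742390048878 [1.547  0.652  0.9786] [[-0.5594, 0.4665, -0.6852], [0.8288, 0.3278, -0.4534], [0.0131, -0.8215, -0.57]]
side 56.94823594690887 256.02353963701484 187.72184778544135 [0.5361 0.8227 1.0879] [[-0.9984, -0.0523, 0.0233], [-0.0547, 0.7494, -0.6598], [0.0171, -0.66, -0.7511]]
wrist 68.04954658558972 251.14747818979626 199.63296160369765 [0.074  0.5508 0.373 ] [[0.2795, 0.9086, 0.3104], [0.9601, -0.2642, -0.0914], [-0.001, 0.3235, -0.9462]]
{'time_s': 0.15, 'q': array([ 6.14031357e+01,  2.18333088e+01,  7.43718619e+01,  9.99608236e-04,
        8.38587918e+01, -1.23349128e+01]), 'qvel': array([-0.05870377, -0.12801813, -0.15863982,  0.05384666, -0.08746007,
        0.01560978]), 'joint_efforts': array([ 1.58454728e-03, -4.48627353e+01, -2.31345928e+01, -1.68325505e-04,
        3.74716648e-03, -2.29142051e-05]), 'position': array([0.15389793, 0.52780013, 0.23085967]), 'tool_rot': array([[-9.59990868e-01,  2.80030769e-01, -5.49566906e-04],
       [ 2.80031192e-01,  9.59990410e-01, -9.71867690e-04],
       [ 2.55426103e-04, -1.08687998e-03, -9.99999377e-01]]), 'ft_force': array([ 1.11103146,  0.03548178, -0.31871105]), 'wrist_torque': array([-0.02585106, -0.00808975, -0.00288962]), 'gripper_force': 0.0, 'grip_width': 0.0854317843721234}
```

View pics/s.png

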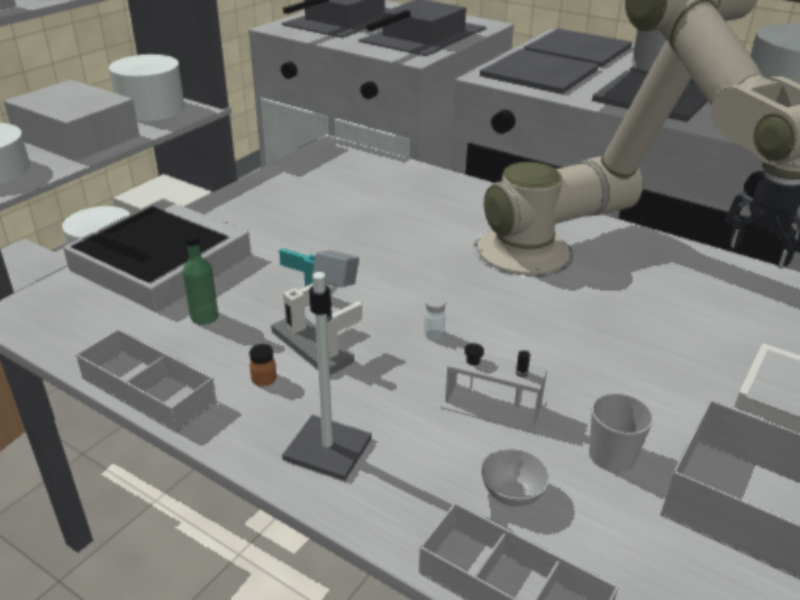

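View pics/d.png

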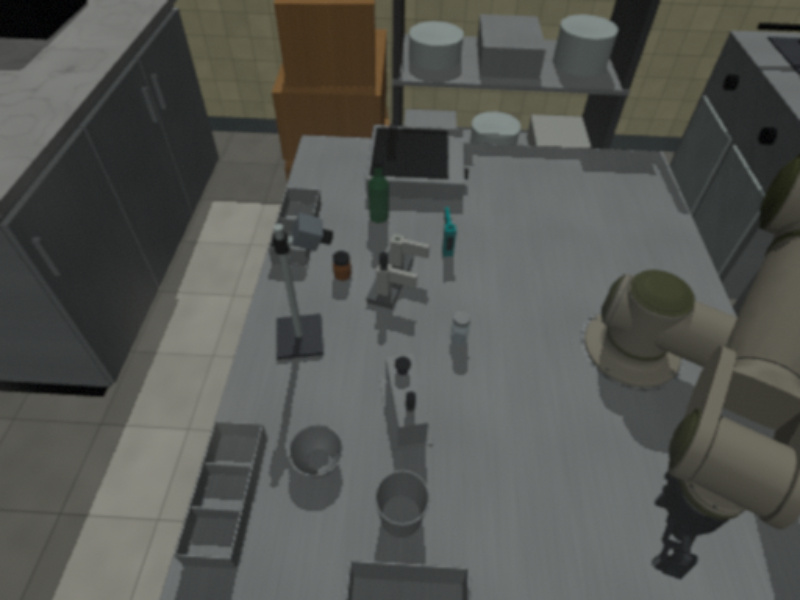

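Scene view (800x600 scale): rest with the mushroom top at (474,352) and straight handle at (523,362); dock around (315,330), largely hidden by the camera post; turquoise look-alike at (298,262). Side view: rest handles are mushroom (403,365) and straight (411,400). Dock sleeves are at (397,242) and (385,275), the second with a black handle at (383,260). The camera head is at (305,232), lens at (327,237).

Candidates for the probe: side (411,400) straight, (403,365) mushroom, (383,260) already in a sleeve. Choice: (411,400). Candidates for the sleeve: (397,242) empty, (385,275) filled, (448,235) turquoise. Choice: (397,242). I'll check this in a close crop.

```bash
python3 - <<'E'
import cv2,numpy as np
a=cv2.imread("pics/side0.png")
c1=a[135:205,165:300]; c2=a[220:290,235:285]
s=cv2.imread("pics/scene0.png")[155:250,165:240]
r=lambda c,k:cv2.resize(c,None,fx=k,fy=k,interpolation=cv2.INTER_CUBIC)
A=np.zeros((600,800,3),np.uint8)
x=r(c1,4);A[:280,:540]=x            # side (165+u/4,135+v/4)
x=r(c2,4);A[290:570,:200]=x         # side (235+u/4,220+(v-290)/4)
x=r(s,3);A[290:575,300:525]=x       # scene (165+(u-300)/3,155+(v-290)/3)
cv2.imwrite("pics/c1.png",A)
E
```

```text
(no output)
```

View pics/c1.png

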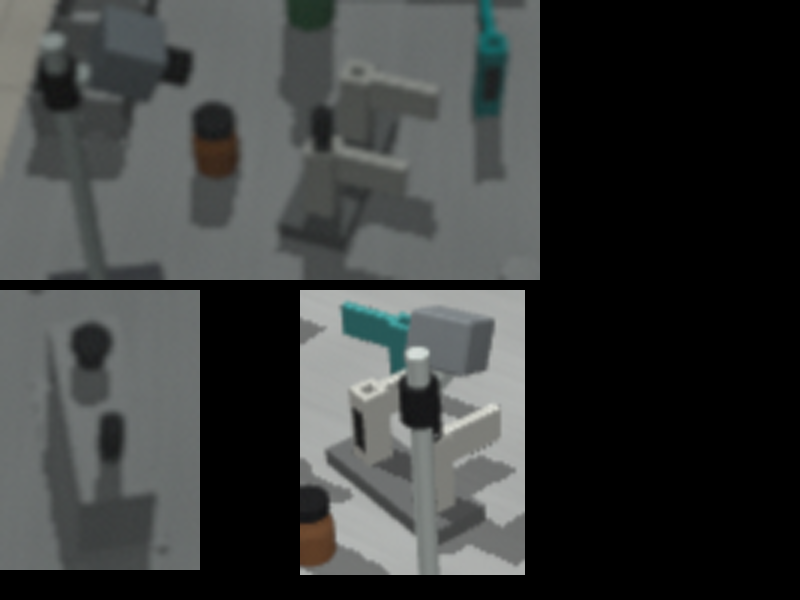

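The crop confirms both choices. The straight cylindrical handle is at side (263,252), against the mushroom at (258,234). The empty sleeve with an open bore is at side (254,153), scene (188,188), and the other sleeve carries a black handle. Next I triangulate coarsely.

```bash
cat > h.py <<'E'
import numpy as np,cv2
from rig import status,get_image,env
from scipy.spatial.transform import Rotation as R
def ray(g,u,v):
    f=192/np.tan(np.radians(g["vertical_fov"])/2)
    d=np.array(g["orientation"])@[(u-g["cx"])/f,(v-g["cy"])/f,1]
    return np.array(g["xyz"]),d/np.linalg.norm(d)
def plane(g,u,v,z):
    o,d=ray(g,u,v); return o+d*(z-o[2])/d[2]
def tri(*gs):
    A=0;b=0;rs=[ray(*k) for k in gs]
    for o,d in rs:
        P=np.eye(3)-np.outer(d,d);A=A+P;b=b+P@o
    p=np.linalg.solve(A,b)
    return p,[np.linalg.norm(np.cross(p-o,d)) for o,d in rs]
def proj(g,p):
    f=192/np.tan(np.radians(g["vertical_fov"])/2)
    c=np.array(g["orientation"]).T@(np.array(p)-g["xyz"]);return np.array([g["cx"],g["cy"]])+f*c[:2]/c[2]
E
python3 - <<'E'
from h import *
np.set_printoptions(precision=4,suppress=True)
S=get_image("scene");D=get_image("side");k=.64
print("probe top",tri((S,334.7,226.5),(D,263,249)),plane(D,263,249,.135),plane(S,334.7,226.5,.135))
print("mouth",tri((S,187.7,187.7),(D,254.3,153)),plane(D,254.3,153,.103),plane(S,187.7,187.7,.103))
# dock, far & near plate ends scene/side
print("plate end empty", plane(D,165+437/4,135+86/4,.103),"spare",plane(D,165+406/4,135+162/4,.103), "spare mouth",plane(D,165+320/4,135+148/4,.103))
print("mushroom",plane(D,258,233,.135),plane(S,474*k,348*k,.135))
print("shaker",plane(D,461*k,318*k,.085),"bottle",plane(D,378*k,215*k,0),"spice",plane(D,342*k,257*k,.07),"bowl",plane(D,316*k,450*k,.05),"pot",plane(D,402*k,490*k,.1))
print("lens",[plane(D,212,152,z) for z in(.25,.3,.35)])
print("post top",tri((S,165+117/3,155+62/3),(D,165+52/4,135+42/4)),"post base",plane(S,326*k,448*k,0))
E
```

```text
probe top (array([0.5307, 0.244 , 0.1344]), [np.float64(0.005824130751180059), np.float64(0.005824130751180106)]) [0.5301 0.2375 0.135 ] [0.5356 0.2507 0.135 ]
mouth (array([ 0.584 , -0.2333,  0.1004]), [np.float64(0.0010158628682112375), np.float64(0.0010158628682111971)]) [ 0.5838 -0.2291  0.103 ] [ 0.5859 -0.2322  0.103 ]
plate end empty [ 0.5026 -0.2145  0.103 ] spare [ 0.5301 -0.1074  0.103 ] spare mouth [ 0.6134 -0.12    0.103 ]
mushroom [0.5487 0.1791 0.135 ] [0.5702 0.1721 0.135 ]
shaker [0.4214 0.0082 0.085 ] bottle [ 0.6525 -0.4394  0.    ] spice [ 0.7247 -0.1862  0.07  ] bowl [0.7128 0.3381 0.05  ] pot [0.5372 0.4283 0.1   ]
lens [array([ 0.7225, -0.0665,  0.25  ]), array([ 0.7113, -0.0134,  0.3   ]), array([0.7002, 0.0396, 0.35  ])]
post top (array([0.8061, 0.0245, 0.3571]), [np.float64(0.0010403776519133422), np.float64(0.0010403776519134734)]) post base [0.8088 0.0221 0.    ]
```

```bash
python3 -m handwheel '4 -4 1 0 0 0 1; 7 -6.5 2 0 0 0 1; 10 -9 3 0 0 0 1; 13 -12 4 0 0 0 1; 16 -15 4 0 0 0 0.6; 18 -17 4 0 0 0 0.6;18 -17 4 0 0 0 0.6' && python3 -m handwheel '3 -3 0 0 0 0 0.6;6 -6 0 0 0 0 0.6;9 -9 0 0 0 0 0.6;12 -12 0 0 0 0 0.6;15 -14 0 0 0 0 0.6;16.5 -15 0 0 0 0 0.6;16.5 -15 0 0 0 0 0.6;16.5 -15 0 0 0 0 0.6'
python3 - <<'E'
from h import *
g=get_image("wrist");im=g["color"][:,:,::-1]
cv2.imwrite("pics/w1.png",im);cv2.imwrite("pics/w1b.png",cv2.resize(im,(768,576)))
np.save("w1.npy",g,allow_pickle=True)
print(np.round(status.observe()["position"],4),status.observe()["q"])
E
```

```text
time_s: 0.83
position: [0.3381, 0.3541, 0.2715]
tool_rot: [[-0.958, 0.286, 0.002], [0.286, 0.958, -0.001], [-0.002, -0.001, -1.0]]
ft_force: [-0.3, 0.5, -0.1]
grip_width: 0.0522
gripper_force: 0.0
time_s: 1.5
position: [0.4992, 0.2077, 0.2708]
tool_rot: [[-0.96, 0.281, -0.001], [0.281, 0.96, 0.0], [0.001, -0.0, -1.0]]
ft_force: [0.6, 0.1, -0.6]
grip_width: 0.0513
gripper_force: 0.0
[0.4985 0.2084 0.2711] [ 1.01137269e+01  1.93901367e+01  7.14539417e+01  1.77374952e-02
  8.92053212e+01 -6.36253469e+01]
```

View pics/w1b.png

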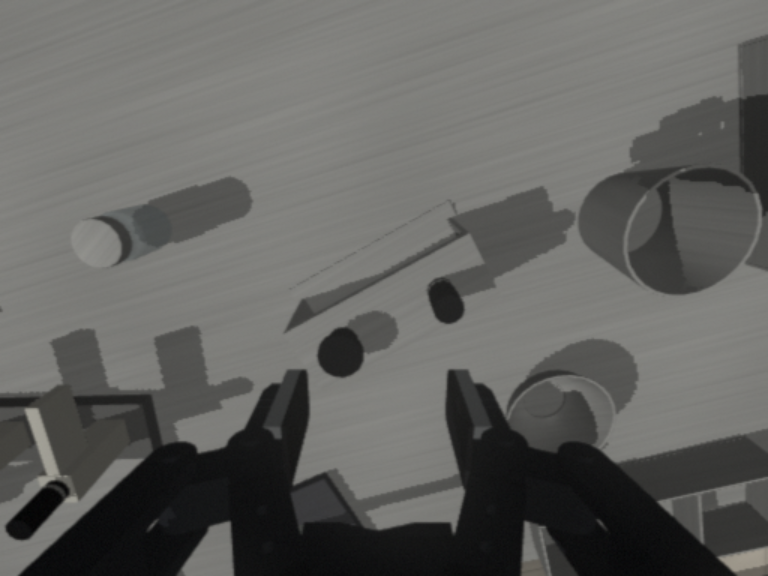

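The wrist view (768x576 scale) shows the straight handle at (446,300), mushroom top at (341,352), spare sleeve with its handle at (40,500) at the lower left, and the shaker at (98,240).

```bash
python3 - <<'E'
from h import *
np.set_printoptions(precision=4,suppress=True)
g=np.load("w1.npy",allow_pickle=True).item()
def blob(g,u,v,th):
    m=(g["color"].max(2)<th).astype(np.uint8)
    n,l,s,c=cv2.connectedComponentsWithStats(m)
    i=l[v,u];return s[i],c[i]
for nm,u,v,z in(("probe",297,200,.113),("mush",227,235,.13)):
    for th in(40,50,60):
        s,c=blob(g,u,v,th);print(nm,th,s,c,plane(g,*c,z))
D=get_image("side");S=get_image("scene")
for nm,G,u,v in(("side",D,263,256),("scene",S,335,233)):
    for th in(40,60,80):
        s,c=blob(G,u,v,th);print(nm,th,s,c,plane(G,*c,.1125))
print(plane(g,g["cx"],g["cy"],0),g["xyz"],proj(g,[g["xyz"][0],g["xyz"][1],0]))
E
```

```text
probe 40 [286 187  22  28 426] [296.7817 200.9366] [0.5334 0.2504 0.113 ]
probe 50 [286 187  23  28 464] [296.8319 200.8599] [0.5333 0.2505 0.113 ]
probe 60 [286 185  23  31 495] [296.8545 200.5737] [0.533  0.2506 0.113 ]
mush 40 [213 219  29  32 685] [226.9693 234.9022] [0.5438 0.1666 0.13  ]
mush 50 [212 219  30  32 733] [226.9932 234.925 ] [0.5439 0.1666 0.13  ]
mush 60 [212 218  30  33 752] [226.9481 234.8843] [0.5438 0.1666 0.13  ]
side 40 [261 252   4  10  32] [262.4375 256.9688] [0.5305 0.2527 0.1125]
side 60 [260 251   6  13  60] [262.3  256.65] [0.531  0.2516 0.1125]
side 80 [247 246  26  60 814] [260.0356 279.2039] [0.5345 0.3286 0.1125]
scene 40 [332 226   6  13  65] [334.4154 231.5077] [0.5292 0.2493 0.1125]
scene 60 [331 225   8  14  82] [334.2805 231.4634] [0.5292 0.2489 0.1125]
scene 80 [331 225   8  16 107] [334.4019 232.3084] [0.5324 0.2508 0.1125]
[0.5546 0.1911 0.    ] [0.4194 0.2307 0.4131] [251.1686 102.6654]
```

```bash
python3 -m handwheel '3.3 4.2 0 0 0 0 0.6;3.3 4.2 -3 0 0 0 0.6;3.3 4.2 -6 0 0 0 0.6;3.3 4.2 -9 0 0 0 0.6;3.3 4.2 -12 0 0 0 0.6;3.3 4.2 -14 0 0 0 0.6;3.3 4.2 -14 0 0 0 0.6' && python3 -m handwheel '0 0 -1 0 0 0 0.6;0 0 -2 0 0 0 0.6;0 0 -3 0 0 0 0.6;0 0 -3.4 0 0 0 0.6;0 0 -3.4 0 0 0 0.6;0 0 -3.4 0 0 0 0.6'
python3 - <<'E'
from h import *
g=get_image("wrist");cv2.imwrite("pics/w2.png",cv2.resize(g["color"][120:,100:400,::-1],(600,528)))
E
```

```text
time_s: 2.23
position: [0.5292, 0.2505, 0.1276]
tool_rot: [[-0.96, 0.278, -0.007], [0.278, 0.96, -0.002], [0.007, -0.004, -1.0]]
ft_force: [0.2, 0.5, 0.1]
grip_width: 0.051
gripper_force: 0.0
time_s: 2.73
position: [0.5322, 0.25, 0.0976]
tool_rot: [[-0.96, 0.28, 0.0], [0.28, 0.96, 0.0], [-0.0, 0.0, -1.0]]
ft_force: [-0.9, -0.1, -0.0]
grip_width: 0.0512
gripper_force: 0.0
```

View pics/w2.png

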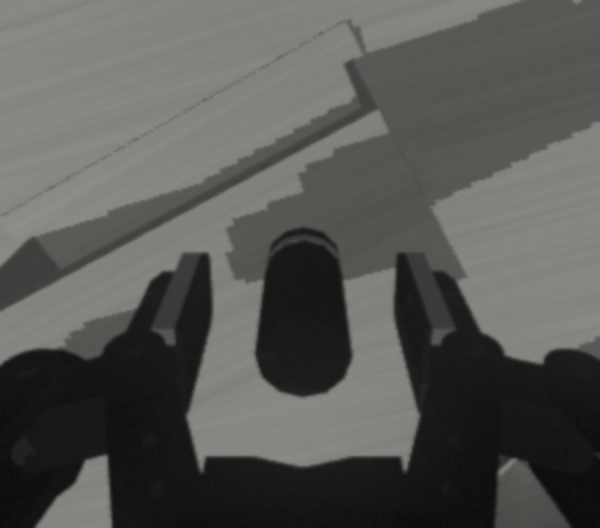

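The handle (crop 305,310) sits centred between the pads at (190) and (415). I'll close with a moderate grip and lift straight up.

```bash
python3 -m handwheel '0 0 0 0 0 0 0.1;0 0 0 0 0 0 0.1;0 0 0 0 0 0 0.1;0 0 0 0 0 0 0.1;0 0 0 0 0 0 0.1;0 0 0 0 0 0 0.1' 40 && python3 -m handwheel '0 0 1 0 0 0 0.1;0 0 2.5 0 0 0 0.1;0 0 5 0 0 0 0.1;0 0 8 0 0 0 0.1;0 0 11 0 0 0 0.1;0 0 13 0 0 0 0.1;0 0 13 0 0 0 0.1' && python3 -m handwheel '0 -3 0 0 0 0 0.1;0 -6 1 0 0 0 0.1;0 -10 2 0 0 0 0.1;0 -14 3 0 0 0 0.1;0 -18 4 0 0 0 0.1;0 -21 4 0 0 0 0.1;0 -24 4 0 0 0 0.1;0 -24 4 0 0 0 0.1'
python3 - <<'E'
from h import *
g=get_image("wrist");im=g["color"][:,:,::-1]
cv2.imwrite("pics/w3.png",cv2.resize(im,(768,576)));np.save("w3.npy",g,allow_pickle=True)
E
```

```text
time_s: 3.28
position: [0.5322, 0.2501, 0.0978]
tool_rot: [[-0.96, 0.28, 0.001], [0.28, 0.96, 0.0], [-0.001, 0.0, -1.0]]
ft_force: [-1.4, -0.1, 5.9]
grip_width: 0.0212
gripper_force: 39.0
time_s: 3.87
position: [0.5332, 0.2503, 0.2323]
tool_rot: [[-0.96, 0.28, 0.008], [0.28, 0.96, 0.002], [-0.007, 0.004, -1.0]]
ft_force: [0.3, 0.3, -0.7]
grip_width: 0.0213
gripper_force: 39.1
time_s: 4.53
position: [0.5317, 0.0056, 0.2666]
tool_rot: [[-0.959, 0.285, -0.002], [0.285, 0.959, -0.001], [0.001, -0.002, -1.0]]
ft_force: [0.3, 0.0, -0.3]
grip_width: 0.021
gripper_force: 39.4
```

View pics/w3.png

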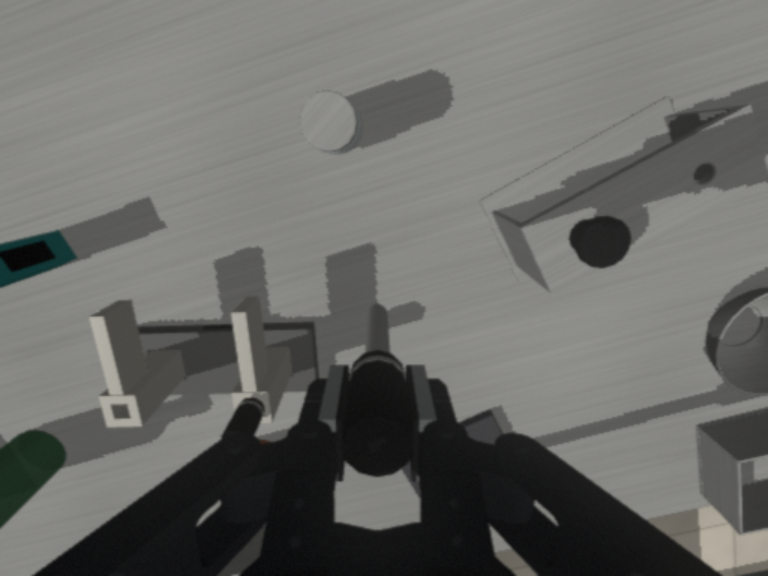

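The probe is held upright in the gripper, its tip at (376,308). The empty sleeve's bore shows at (121,411), with the plate's end at (98,320). The spare sleeve is at (252,400).

```bash
python3 - <<'E'
from h import *
np.set_printoptions(precision=4,suppress=True)
g=np.load("w3.npy",allow_pickle=True).item()
hsv=cv2.cvtColor(g["color"],cv2.COLOR_RGB2HSV);v=hsv[:,:,2]
print(v[200:300:6,62:100:3])
for th in(150,160,170,180):
    m=(v>th).astype(np.uint8)
    n,l,s,c=cv2.connectedComponentsWithStats(m)
    i=max(range(1,n),key=lambda i:s[i][4] if (s[i][0]<110 and s[i][0]>50 and s[i][1]>180 and s[i][1]<290) else 0)
    q=(l==i).astype(np.uint8)
    cs,hi=cv2.findContours(q,cv2.RETR_CCOMP,cv2.CHAIN_APPROX_NONE)
    print(th,s[i])
    for k,ct in enumerate(cs):
        if cv2.contourArea(ct)<30:continue
        a=cv2.approxPolyDP(ct,2.5,True)[:,0]
        M=cv2.moments(ct);print("hole" if hi[0][k][3]>=0 else "outer",M["m00"],M["m10"]/M["m00"],M["m01"]/M["m00"],plane(g,M["m10"]/M["m00"],M["m01"]/M["m00"],.103))
        if hi[0][k][3]<0:
            for p in a:print("  ",p,plane(g,*p,.103)[:2])
E
```

```text
[[138 136 138 139 138 125  90  91  87 134 135 134 134]
 [134 134  87  72  71  75  74  74  73 116 136 136 134]
 [177 175 159  76  76  75  75  75  76  84 138 139 141]
 [176 178 177 101  75  76  75  76  73  74  54  48  47]
 [151 177 176 161  75  75  75  76  77  74  78  90  90]
 [138 176 175 175 101  76  77  75  77  76  75  89  90]
 [136 147 176 175 160  74  74  76  76  76  76  76  72]
 [134 132 174 175 173 102  77  74  75  75  77  75  74]
 [134 135 143 175 173 161  76  76  76  76  75  76  74]
 [133 135 136 172 172 172 104  75  76  75  73  72  74]
 [138 139 135  99 173 172 162  77  73  72  73  77  75]
 [135 142 173 174 173 174 172 171 173 166  76  76  76]
 [123 101 152 172 116  76  75  74 168 172 108  75  76]
 [ 91  90  98 172 171  86  84  87 110 172 160  75  77]
 [ 90  90  90 136 152 146 139 138 139 126 126  91  89]
 [ 90  90  89  89  89  89  90  91  91  90  91  91  90]
 [ 91  90  89  90  90  90  90  90  89  89  94 124 131]]
150 [ 59 211  22  52 484]
outer 425.0 69.90392156862744 235.99176470588236 [ 0.5346 -0.2207  0.103 ]
   [ 60 211] [ 0.5027 -0.2163]
   [ 73 262] [ 0.5675 -0.234 ]
   [ 80 262] [ 0.57   -0.2258]
   [ 68 212] [ 0.5065 -0.2081]
160 [ 60 212  21  51 420]
outer 362.5 70.0064367816092 236.39770114942527 [ 0.5352 -0.2208  0.103 ]
   [ 60 212] [ 0.5039 -0.2169]
   [ 73 261] [ 0.5663 -0.2334]
   [ 80 262] [ 0.57   -0.2258]
   [ 68 213] [ 0.5076 -0.2087]
170 [ 60 212  20  50 369]
outer 313.0 69.69968051118211 235.44994675186368 [ 0.5339 -0.2206  0.103 ]
   [ 60 212] [ 0.5039 -0.2169]
   [ 72 257] [ 0.5609 -0.2319]
   [ 79 261] [ 0.5684 -0.2263]
   [ 68 214] [ 0.5087 -0.2093]
180 [469 355   1   1   1]
```

```bash
python3 - <<'E'
from h import *
np.set_printoptions(precision=4,suppress=True)
g=np.load("w3.npy",allow_pickle=True).item()
v=g["color"].max(2)
m=(v<130).astype(np.uint8)
n,l,s,c=cv2.connectedComponentsWithStats(m,connectivity=4)
i=l[273,80];print(s[i],c[i],plane(g,*c[i],.103))
# rim: bright component around the hole
b=((v>145)).astype(np.uint8);b[:,:66]=0;b[:262]=0
n,l,s,c=cv2.connectedComponentsWithStats(b);i=l[274,90] or l[274,91];print(s[i])
r=cv2.minAreaRect(np.argwhere(l==i)[:,::-1].astype(np.float32));print(r,plane(g,*r[0],.103))
for p in cv2.boxPoints(r):print(p,plane(g,*p,.103))
D=get_image("side");S=get_image("scene")
np.save("D1.npy",D,allow_pickle=True);np.save("S1.npy",S,allow_pickle=True)
cv2.imwrite("pics/sd.png",np.hstack([cv2.resize(D["color"][100:250,150:290,::-1],None,fx=3,fy=3,interpolation=2),cv2.resize(S["color"][150:300,150:270,::-1],None,fx=3,fy=3,interpolation=2)]))
E
```

```text
[ 74 269  13  10 103] [ 80.0485 273.9029] [ 0.5853 -0.2337  0.103 ]
[ 66 262  28  23 368]
((79.38910675048828, 272.7257080078125), (22.2066707611084, 26.261259078979492), 86.42366790771484) [ 0.5836 -0.2337  0.103 ]
[ 65.5914 262.463 ] [ 0.5655 -0.2431  0.103 ]
[ 91.8016 260.8249] [ 0.5726 -0.2111  0.103 ]
[ 93.1868 282.9884] [ 0.6021 -0.224   0.103 ]
[ 66.9767 284.6265] [ 0.5949 -0.257   0.103 ]
```

View pics/sd.png

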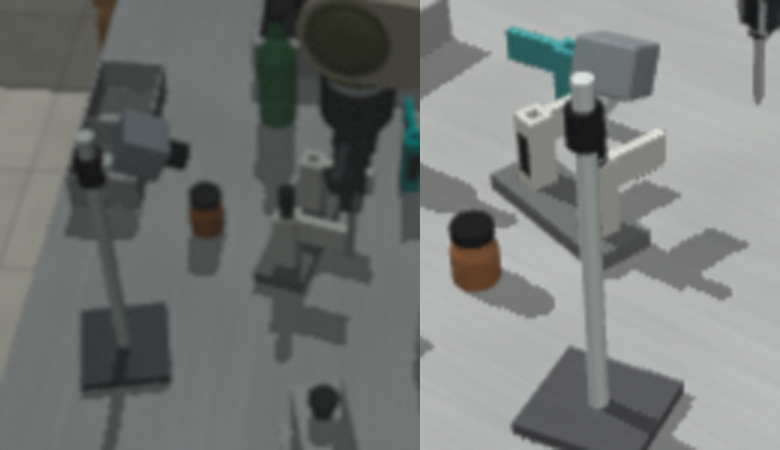

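Side crop: camera head box at (140,145), lens at (180,153) facing right, post to its left, spice at (207,210). Scene crop: box at (617,65), both sleeves undisturbed, probe at the top right. I carry the probe to just above the mouth and measure again.

```bash
python3 -m handwheel '0.7 -3.5 0 0 0 0 0.1;1.4 -7 0 0 0 0 0.1;2.2 -10.5 0 0 0 0 0.1;3 -14 0 0 0 0 0.1;3.8 -17.5 0 0 0 0 0.1;4.6 -21 0 0 0 0 0.1;5.3 -24.4 0 0 0 0 0.1;5.3 -24.4 0 0 0 0 0.1' && python3 -m handwheel '0 0 -2 0 0 0 0.1;0 0 -4 0 0 0 0.1;0 0 -6 0 0 0 0.1;0 0 -6.5 0 0 0 0.1;0 0 -6.5 0 0 0 0.1;0 0 -6.5 0 0 0 0.1;0 0 -6.5 0 0 0 0.1'
python3 - <<'E'
from h import *
np.set_printoptions(precision=4,suppress=True)
s=status.observe();print(s["position"],s["q"],s["tool_rot"])
G={n:get_image(n) for n in("scene","side","wrist")};np.save("G4.npy",G,allow_pickle=True)
p=s["position"]
for n in G:
    print(n,"tip exp",proj(G[n],p+[0,0,-.0875]),"mouth",proj(G[n],[.5855,-.2338,.103]))
W=G["wrist"]["color"][:,:,::-1];u,v=proj(G["wrist"],[.5855,-.2338,.103]).astype(int)
def cr(n,k,w,h):
    u,v=proj(G[n],[.5855,-.2338,.12]).astype(int);u0=max(u-w//2,0);v0=min(max(v-h//2,0),384-h)
    print(n,"crop origin",u0,v0,"x",k)
    return cv2.resize(G[n]["color"][v0:v0+h,u0:u0+w,::-1],(w*k,h*k),interpolation=2)
cv2.imwrite("pics/i4.png",np.hstack([cr("scene",4,60,100),cr("side",4,50,100),cr("wrist",2,160,200)]))
E
```

```text
time_s: 5.35
position: [0.5857, -0.2382, 0.2655]
tool_rot: [[-0.959, 0.283, -0.002], [0.283, 0.959, -0.0], [0.001, -0.001, -1.0]]
ft_force: [0.3, 1.2, -1.4]
grip_width: 0.0212
gripper_force: 39.5
time_s: 5.93
position: [0.5856, -0.2337, 0.2038]
tool_rot: [[-0.96, 0.279, 0.002], [0.279, 0.96, -0.001], [-0.002, -0.001, -1.0]]
ft_force: [0.1, -0.2, -0.7]
grip_width: 0.021
gripper_force: 39.5
[ 0.5856 -0.2337  0.2038] [ -32.4988   31.0262   63.2828    0.0042   85.5547 -106.2816] [[-0.9602  0.2793  0.002 ]
 [ 0.2793  0.9602 -0.0012]
 [-0.0023 -0.0006 -1.    ]]
scene tip exp [187.1046 183.9773] mouth [187.3871 187.4704]
side tip exp [253.9646 149.7696] mouth [253.9595 152.1848]
wrist tip exp [251.9152 204.7158] mouth [251.775  199.5392]
scene crop origin 157 132 x 4
side crop origin 229 99 x 4
wrist crop origin 171 106 x 2
```

View pics/i4.png

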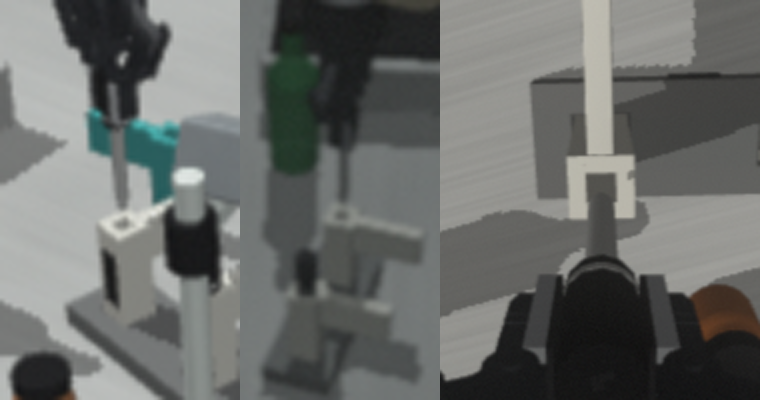

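Wrist crop: the bore is centred at (601,187) with the shaft and tip on the same column, and the tip at about (601,196). In the scene crop the tip at (122,210) is right over the bore at (122,222). Everything agrees to within a millimetre, so I descend.

```bash
python3 -m handwheel '0 0 -0.5 0 0 0 0.1;0 0 -1 0 0 0 0.1;0 0 -1.5 0 0 0 0.1;0 0 -2 0 0 0 0.1;0 0 -2.5 0 0 0 0.1;0 0 -3 0 0 0 0.1;0 0 -3.5 0 0 0 0.1;0 0 -3.5 0 0 0 0.1'
```

```text
time_s: 6.75
position: [0.5846, -0.2338, 0.166]
tool_rot: [[-0.96, 0.28, -0.002], [0.28, 0.96, 0.001], [0.002, 0.001, -1.0]]
ft_force: [0.5, -0.2, -0.2]
grip_width: 0.021
gripper_force: 39.5
```

```bash
python3 -m handwheel '0 0 -0.7 0 0 0 0.1;0 0 -1.4 0 0 0 0.1;0 0 -2.1 0 0 0 0.1;0 0 -2.8 0 0 0 0.1;0 0 -3.5 0 0 0 0.1;0 0 -4.2 0 0 0 0.1;0 0 -4.8 0 0 0 0.1;0 0 -4.8 0 0 0 0.1' && python3 -m handwheel '0 0 -0.3 0 0 0 0.1;0 0 -0.6 0 0 0 0.1;0 0 -0.8 0 0 0 0.1;0 0 -0.8 0 0 0 0.1'
```

```text
time_s: 7.42
position: [0.5846, -0.2338, 0.1178]
tool_rot: [[-0.96, 0.28, -0.002], [0.28, 0.96, 0.001], [0.002, 0.001, -1.0]]
ft_force: [0.1, -0.4, -1.2]
grip_width: 0.0211
gripper_force: 39.5
time_s: 7.75
position: [0.585, -0.234, 0.1111]
tool_rot: [[-0.96, 0.28, -0.0], [0.28, 0.96, 0.0], [0.0, 0.0, -1.0]]
ft_force: [-1.5, -0.2, -1.0]
grip_width: 0.0207
gripper_force: 39.6
```

```bash
python3 -m handwheel '0 0 0 0 0 0 0.6;0 0 0 0 0 0 0.6;0 0 0 0 0 0 0.6;0 0 0 0 0 0 0.6' && python3 -m handwheel '0 0 1 0 0 0 0.6;0 0 2.5 0 0 0 0.6;0 0 5 0 0 0 0.6;0 0 8 0 0 0 0.6;0 0 11 0 0 0 0.6;0 0 11 0 0 0 0.6;0 0 11 0 0 0 0.6'
python3 - <<'E'
from h import *
np.set_printoptions(precision=4,suppress=True)
p=status.observe()["position"];print(p)
G={n:get_image(n) for n in("scene","side","wrist")};np.save("G5.npy",G,allow_pickle=True)
print(proj(G["wrist"],[.5855,-.2338,.148]),proj(G["wrist"],[.5855,-.2338,.103]))
def cr(n,k,u0,v0,w,h): return cv2.resize(G[n]["color"][v0:v0+h,u0:u0+w,::-1],(w*k,h*k),interpolation=2)
cv2.imwrite("pics/i5.png",np.hstack([cr("scene",4,157,132,75,100),cr("wrist",2,150,100,220,200)]))
E
```

```text
time_s: 8.08
position: [0.5851, -0.234, 0.1115]
tool_rot: [[-0.96, 0.28, 0.0], [0.28, 0.96, -0.0], [-0.0, -0.0, -1.0]]
ft_force: [0.2, 0.6, -0.2]
grip_width: 0.0513
gripper_force: 0.0
time_s: 8.67
position: [0.5854, -0.2342, 0.2237]
tool_rot: [[-0.96, 0.28, 0.004], [0.28, 0.96, -0.002], [-0.004, -0.001, -1.0]]
ft_force: [0.6, 0.5, -0.9]
grip_width: 0.0515
gripper_force: 0.0
[ 0.5854 -0.2342  0.2237]
[251.8186 211.9445] [251.6869 194.9119]
```

View pics/i5.png

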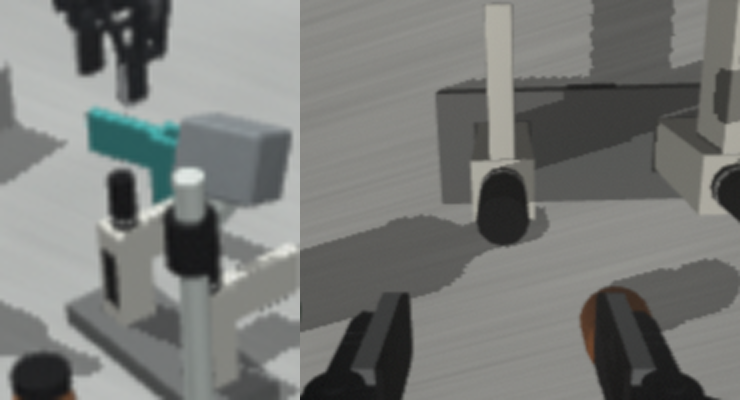

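Scene crop: the black handle sits on the rim at (122,222) with no gap, and the wrist crop agrees at (503,205). The probe is home. Next I move the wrist camera to measure the inspection head, starting from a rough fix.

```bash
python3 - <<'E'
from h import *
np.set_printoptions(precision=4,suppress=True)
G=np.load("G5.npy",allow_pickle=True).item();S,D,W=G["scene"],G["side"],G["wrist"]
a=plane(W,150+499.5/2,102.5,.103);b=plane(W,150+501/2,100+155/2,.103);d=b-a
print("plate",a,b,"yaw",np.degrees(np.arctan2(d[1],d[0])))
print("box",tri((S,215.7,171.7),(D,196.7,148.3)))
print("box far-top corner?",tri((S,150+(658-420)/3,150+45/3),(D,150+170/3,100+122/3)))
p,_=tri((S,215.7,171.7),(D,196.7,148.3))
for z in(.25,.26,.27,.28,.29,.3,.31):print(z,plane(D,212.7,151,z))
s=status.observe()
# predict where head lies in wrist image for a candidate tool pose: shift & tilt about world axis
X=np.array(W["orientation"]);t=np.array(W["xyz"]);P=s["position"]
ax=np.array([-.28,-.96,0])
for tp in([.42,-.15,.33],[.42,-.05,.33],[.4,-.1,.36]):
  for ang in(0,20,30,40):
    r=R.from_rotvec(np.radians(ang)*ax).as_matrix()
    g=dict(W);g["orientation"]=r@X;g["xyz"]=r@(t-P)+tp;print(tp,ang,proj(g,p),g["xyz"])
E
```

```text
plate [ 0.5407 -0.0873  0.103 ] [ 0.6081 -0.0945  0.103 ] yaw -6.072719784585156
box (array([0.7523, 0.0152, 0.3386]), [np.float64(0.0006378412785695419), np.float64(0.0006378412785697128)])
box far-top corner? (array([0.7197, 0.023 , 0.359 ]), [np.float64(0.015551171694789697), np.float64(0.015551171694789671)])
0.25 [ 0.7207 -0.0717  0.25  ]
0.26 [ 0.7185 -0.061   0.26  ]
0.27 [ 0.7163 -0.0503  0.27  ]
0.28 [ 0.7141 -0.0396  0.28  ]
0.29 [ 0.7119 -0.029   0.29  ]
0.3 [ 0.7097 -0.0183  0.3   ]
0.31 [ 0.7075 -0.0076  0.31  ]
[0.42, -0.15, 0.33] 0 [547.231  544.4286] [ 0.3403 -0.1273  0.4728]
[0.42, -0.15, 0.33] 20 [470.612  417.7452] [ 0.2982 -0.115   0.4359]
[0.42, -0.15, 0.33] 30 [449.1618 371.4109] [ 0.2824 -0.1104  0.4122]
[0.42, -0.15, 0.33] 40 [434.3315 331.2858] [ 0.2707 -0.107   0.3861]
[0.42, -0.05, 0.33] 0 [427.8424 562.1144] [ 0.3403 -0.0273  0.4728]
[0.42, -0.05, 0.33] 20 [380.0458 424.6737] [ 0.2982 -0.015   0.4359]
[0.42, -0.05, 0.33] 30 [366.9468 375.6612] [ 0.2824 -0.0104  0.4122]
[0.42, -0.05, 0.33] 40 [357.9656 333.6237] [ 0.2707 -0.007   0.3861]
[0.4, -0.1, 0.36] 0 [463.1274 518.4809] [ 0.3203 -0.0773  0.5028]
[0.4, -0.1, 0.36] 20 [411.8935 397.1628] [ 0.2782 -0.065   0.4659]
[0.4, -0.1, 0.36] 30 [397.6896 352.0016] [ 0.2624 -0.0604  0.4422]
[0.4, -0.1, 0.36] 40 [388.0935 312.4425] [ 0.2507 -0.057   0.4161]
```

```bash
python3 - <<'E'
from h import *
np.set_printoptions(precision=4,suppress=True)
G=np.load("G5.npy",allow_pickle=True).item();W=G["wrist"]
a=plane(W,150+199.5/2,102.5,.103);b=plane(W,150+201/2,100+155/2,.103);d=b-a
print("plate",a,b,"yaw",np.degrees(np.arctan2(d[1],d[0])))
s=status.observe();X=np.array(W["orientation"]);t=np.array(W["xyz"]);P=s["position"]
print(P)
ax=np.array([-.28,-.96,0])
for tp in([.42,-.22,.27],[.42,-.2,.25],[.42,.15,.27],[.42,.12,.27]):
  for ang in(28,35,42):
    r=R.from_rotvec(np.radians(ang)*ax).as_matrix()
    g=dict(W);g["orientation"]=r@X;g["xyz"]=r@(t-P)+tp;print(tp,ang,proj(g,[.7075,-.0076,.31]),proj(g,[.752,.015,.338]),g["xyz"])
E
```

```text
plate [ 0.5044 -0.212   0.103 ] [ 0.5687 -0.2301  0.103 ] yaw -15.717831170278899
[ 0.5846 -0.2337  0.2202]
[0.42, -0.22, 0.27] 28 [527.7478 403.515 ] [553.2783 441.4456] [ 0.2852 -0.1812  0.3572]
[0.42, -0.22, 0.27] 35 [509.5184 374.4459] [529.0847 405.9912] [ 0.276  -0.1785  0.3394]
[0.42, -0.22, 0.27] 42 [495.191  347.9381] [510.2775 374.5483] [ 0.269  -0.1765  0.3207]
[0.42, -0.2, 0.25] 28 [517.8551 428.9387] [544.4829 467.4771] [ 0.2852 -0.1612  0.3372]
[0.42, -0.2, 0.25] 35 [497.8378 396.686 ] [518.3234 428.0557] [ 0.276  -0.1585  0.3194]
[0.42, -0.2, 0.25] 42 [482.1219 367.7163] [498.1092 393.6621] [ 0.269  -0.1565  0.3007]
[0.42, 0.15, 0.27] 28 [196.5708 416.5072] [223.511  446.5728] [0.2852 0.1888 0.3572]
[0.42, 0.15, 0.27] 35 [200.5123 381.477 ] [225.8063 406.3795] [0.276  0.1915 0.3394]
[0.42, 0.15, 0.27] 42 [203.5321 350.2099] [227.554  371.2716] [0.269  0.1935 0.3207]
[0.42, 0.12, 0.27] 28 [218.2885 415.6552] [245.2387 446.235 ] [0.2852 0.1588 0.3572]
[0.42, 0.12, 0.27] 35 [220.6439 381.0189] [245.7192 406.354 ] [0.276  0.1615 0.3394]
[0.42, 0.12, 0.27] 42 [222.452  350.0625] [246.0865 371.4864] [0.269  0.1635 0.3207]
```

```bash
python3 -m handwheel '-2 0 2 -2 -6.7 0 0.6;-4.5 0.5 4 -4 -13.4 0 0.6;-7 1 6 -6 -20 0 0.6;-9.5 2 8 -8 -27 0 0.6;-12 3 10 -10 -33.5 0 0.6;-14 3.4 11 -12 -40 0 0.6;-16 3.4 11 -14 -47 0 0.6;-16.5 3.4 11 -15.7 -53.8 0 0.6' && python3 -m handwheel '0 0 0 -1.2 -4 0 0.6;0 0 0 -1.2 -4 0 0.6;0 0 0 -1.2 -4 0 0.6'
python3 - <<'E'
from h import *
np.set_printoptions(precision=4,suppress=True)
s=status.observe();print(s["position"],s["q"])
W=get_image("wrist");np.save("W6.npy",W,allow_pickle=True)
print(proj(W,[.7075,-.0076,.31]),proj(W,[.752,.015,.338]))
cv2.imwrite("pics/w6.png",cv2.resize(W["color"][:,:,::-1],(768,576)))
E
```

```text
time_s: 9.48
position: [0.4218, -0.1981, 0.331]
tool_rot: [[-0.587, 0.276, 0.761], [0.169, 0.961, -0.218], [-0.792, 0.001, -0.611]]
ft_force: [0.4, 0.2, -0.2]
grip_width: 0.0513
gripper_force: 0.0
time_s: 9.73
position: [0.4229, -0.1992, 0.33]
tool_rot: [[-0.537, 0.273, 0.798], [0.152, 0.962, -0.227], [-0.829, -0.0, -0.559]]
ft_force: [-0.2, -0.8, 0.4]
grip_width: 0.0513
gripper_force: 0.0
[ 0.4229 -0.1992  0.33  ] [ -59.8907   -8.9309  113.3053   55.71     44.2371 -164.8098]
[447.0739 253.0656] [457.164  274.8336]
```

View pics/w6.png

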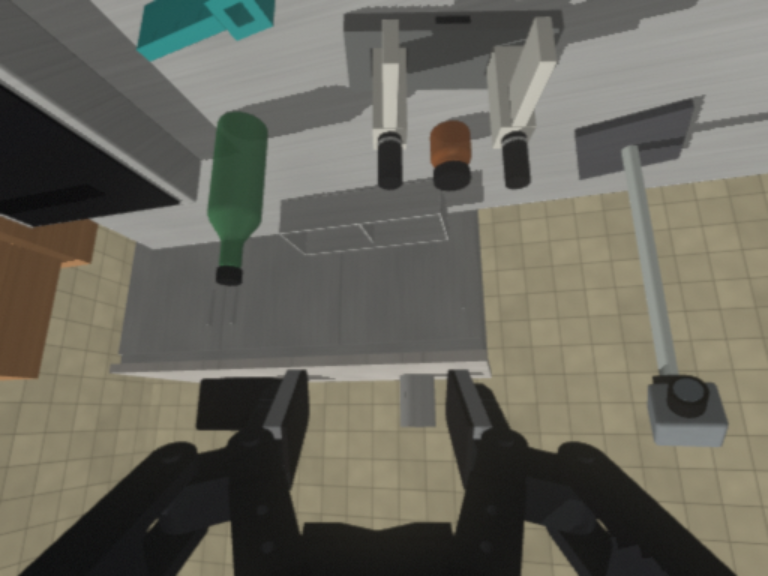

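Wrist view: lens disc at (689,389) in the front face of the head box (648–725 x 380–445). Both sleeves stand in the dock with handles at (390,160) and (515,160). I take a second wrist view from a shifted position for stereo.

```bash
python3 -m handwheel '0 3 0 0 0 0 0.6;0 6 0 0 0 0 0.6;0 9 0 0 0 0 0.6;0 12 0 0 0 0 0.6;0 12 0 0 0 0 0.6;0 12 0 0 0 0 0.6'
python3 - <<'E'
from h import *
np.set_printoptions(precision=4,suppress=True)
s=status.observe();print(s["position"],s["q"])
W=get_image("wrist");np.save("W7.npy",W,allow_pickle=True)
u,v=proj(W,[.7075,-.0076,.31]).astype(int);print(u,v)
W6=np.load("W6.npy",allow_pickle=True).item();D=np.load("G5.npy",allow_pickle=True).item()["side"]
c=lambda g,u0,v0,w,h,k:cv2.resize(g["color"][v0:v0+h,u0:u0+w,::-1],(w*k,h*k),interpolation=cv2.INTER_CUBIC)
u0,v0=u-30,v-30;print("origin7",u0,v0)
cv2.imwrite("pics/h7.png",np.hstack([c(W6,420,235,70,75,4),c(W,u0,v0,70,75,4),c(D,175,125,50,75,4)]))
E
```

```text
time_s: 10.28
position: [0.4243, -0.0768, 0.3316]
tool_rot: [[-0.536, 0.266, 0.801], [0.146, 0.964, -0.223], [-0.832, -0.002, -0.556]]
ft_force: [0.2, -0.4, 0.1]
grip_width: 0.0516
gripper_force: 0.0
[ 0.4243 -0.0768  0.3316] [ -37.5855  -14.7141  116.9445   39.4445   29.4471 -138.4639]
349 253
origin7 319 223
```

View pics/h7.png

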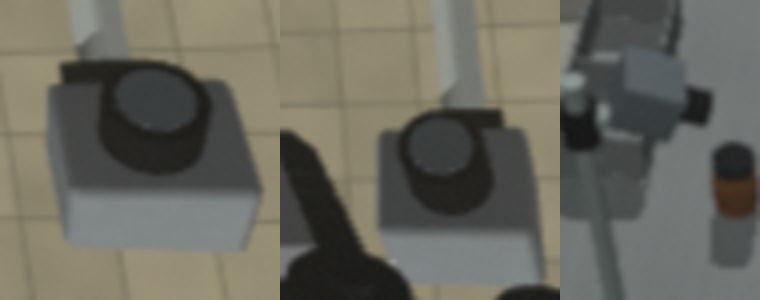

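Crops: in the first view the lens disc centre is at (155,98) and the box's top front edge runs (63,192)–(258,190). In the second they are at (160,146) and (101,230)–(253,232), relative to that panel. I triangulate these.

```bash
python3 - <<'E'
from h import *
np.set_printoptions(precision=4,suppress=True)
A=np.load("W6.npy",allow_pickle=True).item();B=np.load("W7.npy",allow_pickle=True).item()
D=np.load("G5.npy",allow_pickle=True).item()["side"]
a=lambda u,v:(A,420+u/4,235+v/4);b=lambda u,v:(B,319+u/4,223+v/4);d=lambda u,v:(D,175+u/4,125+v/4)
P={}
for n,r in dict(lens=(a(155,98),b(160,146)),lens3=(a(155,98),b(160,146),d(149,108)),TL=(a(63,192),b(101,230)),TR=(a(258,190),b(253,232)),TBR=(a(247,248),b(262,283)),BR=(a(233,84),b(242,130)),BL=(a(52,88),b(100,133))).items():
    p,e=tri(*r);P[n]=p;print(n,p,np.array(e))
w=P["TL"]-P["TR"];print("width",np.linalg.norm(w),"y-axis yaw-90",np.degrees(np.arctan2(w[1],w[0]))-90,w)
w=P["BL"]-P["BR"];print("width",np.linalg.norm(w),"yaw-90",np.degrees(np.arctan2(w[1],w[0]))-90)
h=(P["TL"]+P["TR"]-P["BL"]-P["BR"])/2;print("up",h/np.linalg.norm(h),np.linalg.norm(h))
# per-view: known width 55 mm horizontal edge -> cross check by assuming plane z of the top edge
for g in(a,b):
    f=(63,192,258,190) if g is a else (101,230,253,232)
    z=(P["TL"]+P["TR"])[2]/2
    l=plane(*g(f[0],f[1]),z);r=plane(*g(f[2],f[3]),z);w=l-r;print(np.linalg.norm(w),np.degrees(np.arctan2(w[1],w[0]))-90)
E
```

```text
lens [0.7097 0.0053 0.3188] [0.0002 0.0002]
lens3 [0.7068 0.005  0.3186] [0.0007 0.0006 0.0009]
TL [ 0.7447 -0.016   0.3491] [0.0002 0.0002]
TR [0.725  0.0354 0.3484] [0.0005 0.0005]
TBR [0.7553 0.041  0.3679] [0. 0.]
BR [0.7291 0.0361 0.3129] [0.0003 0.0003]
BL [ 0.7471 -0.0134  0.3122] [0.0004 0.0004]
width 0.05496859653720708 y-axis yaw-90 -159.06245028703955 [ 0.0196 -0.0513  0.0007]
width 0.05263634115762089 yaw-90 -160.05875269340834
up [-0.0892 -0.0458  0.995 ] 0.036333420005423715
0.09669075734668026 -215.37733661634297
0.05445905893374258 -158.178054750814
```

```bash
python3 - <<'E'
from h import *
np.set_printoptions(precision=4,suppress=True)
W=np.load("W7.npy",allow_pickle=True).item()
s=status.observe();X=np.array(W["orientation"]);t=np.array(W["xyz"]);P=s["position"];print(P)
ax=np.array([.28,.96,0])
for tp in([.60,0,.45],[.62,.02,.47],[.58,-.1,.47],[.60,-.06,.45]):
  for ang in(10,20,30):
    r=R.from_rotvec(np.radians(ang)*ax).as_matrix()
    g=dict(W);g["orientation"]=r@X;g["xyz"]=r@(t-P)+tp;print(tp,56-ang,proj(g,[.735,.01,.349]),proj(g,[.765,.0153,.368]),g["xyz"])
E
```

```text
[ 0.4242 -0.0785  0.3315]
[0.6, 0, 0.45] 46 [290.378  195.2485] [299.4409 219.7649] [0.4452 0.0439 0.488 ]
[0.6, 0, 0.45] 36 [289.6666 219.7962] [299.4416 245.5573] [0.4539 0.0414 0.5153]
[0.6, 0, 0.45] 26 [289.6062 244.6541] [300.2795 272.1031] [0.467  0.0376 0.5407]
[0.62, 0.02, 0.47] 46 [268.7547 173.5701] [279.0379 199.5084] [0.4652 0.0639 0.508 ]
[0.62, 0.02, 0.47] 36 [268.0501 198.465 ] [278.5829 224.9776] [0.4739 0.0614 0.5353]
[0.62, 0.02, 0.47] 26 [267.6789 223.3422] [278.6246 250.8453] [0.487  0.0576 0.5607]
[0.58, -0.1, 0.47] 46 [380.0075 176.4994] [384.5287 201.8234] [ 0.4252 -0.0561  0.508 ]
[0.58, -0.1, 0.47] 36 [376.6226 201.4859] [383.2481 227.4532] [ 0.4339 -0.0586  0.5353]
[0.58, -0.1, 0.47] 26 [375.3053 226.4975] [384.1319 253.5252] [ 0.447  -0.0624  0.5607]
[0.6, -0.06, 0.45] 46 [346.0546 188.7872] [352.5916 214.7415] [ 0.4452 -0.0161  0.488 ]
[0.6, -0.06, 0.45] 36 [344.1011 212.1782] [352.2902 239.2517] [ 0.4539 -0.0186  0.5153]
[0.6, -0.06, 0.45] 26 [343.5815 235.7832] [353.585  264.3602] [ 0.467  -0.0224  0.5407]
```

```bash
python3 -m handwheel '0.5 1 3.5 1 3.8 0 0.6;2 2.5 7 2 7.7 0 0.6;5 4 10 3.4 11.5 0 0.6;8.5 5.5 12 4.5 15 0 0.6;12 7 13.5 5.6 19.2 0 0.6;15.5 8.5 13.9 5.6 19.2 0 0.6;19 9.9 13.9 5.6 19.2 0 0.6;19.6 9.9 13.9 5.6 19.2 0 0.6' && python3 -m handwheel '0 0 0 0 0 0 0.6;0 0 0 0 0 0 0.6'
python3 - <<'E'
from h import *
np.set_printoptions(precision=4,suppress=True)
s=status.observe();print(s["position"],s["q"])
W=get_image("wrist");np.save("W8.npy",W,allow_pickle=True)
print(proj(W,[.735,.01,.349]))
u,v=proj(W,[.745,.01,.349]).astype(int);u0,v0=u-70,v-60;print("origin",u0,v0)
cv2.imwrite("pics/h8.png",cv2.resize(W["color"][v0:v0+120,u0:u0+140,::-1],None,fx=5,fy=5,interpolation=cv2.INTER_CUBIC))
E
```

```text
time_s: 11.0
position: [0.6217, 0.0188, 0.4707]
tool_rot: [[-0.774, 0.277, 0.569], [0.224, 0.961, -0.162], [-0.592, 0.002, -0.806]]
ft_force: [-0.2, -1.0, 0.7]
grip_width: 0.0511
gripper_force: 0.0
time_s: 11.17
position: [0.6215, 0.0182, 0.4675]
tool_rot: [[-0.777, 0.276, 0.566], [0.224, 0.961, -0.161], [-0.588, 0.001, -0.809]]
ft_force: [-0.3, -0.6, 0.9]
grip_width: 0.0514
gripper_force: 0.0
[0.6215 0.0182 0.4675] [ -7.0407  10.7108  60.119   -5.4131  73.5479 -81.1491]
[272.0066 199.6727]
origin 203 144
```

View pics/h8.png

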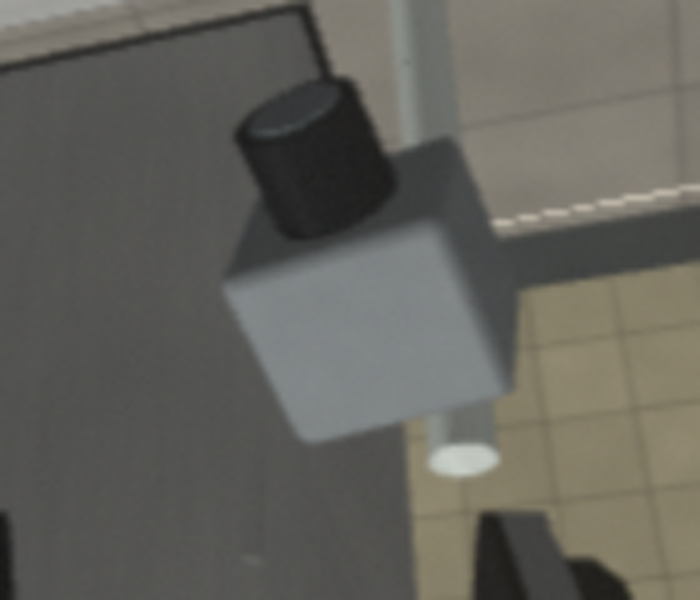

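The view shows the box's top face with corners front-left (225,285), front-right (440,225), back-right (512,390) and back-left (308,440), and the lens disc at (298,108). I've now viewed 12 pictures against the limit of 10, so I go on with numbers only.

```bash
python3 - <<'E'
from h import *
np.set_printoptions(precision=4,suppress=True)
from scipy.optimize import brentq
A,B,C=[np.load(f"W{i}.npy",allow_pickle=True).item() for i in(6,7,8)]
a=lambda u,v:(A,420+u/4,235+v/4);b=lambda u,v:(B,319+u/4,223+v/4);c=lambda u,v:(C,203+u/5,144+v/5)
mids=[]
for n,l,r in(("front",c(225,285),c(440,225)),("back",c(308,440),c(512,390))):
    h=brentq(lambda z:np.linalg.norm(plane(*l,z)-plane(*r,z))-.055,.25,.44)
    L,Rr=plane(*l,h),plane(*r,h);w=Rr-L;mids.append((L+Rr)/2);print(n,h,L,Rr,"yaw",np.degrees(np.arctan2(w[1],w[0]))-90)
d=mids[1]-mids[0];print("mids",d,np.degrees(np.arctan2(d[1],d[0])))
pts={}
for n,r in dict(lens=(a(155,98),b(160,146),c(298,108)),FL=(a(63,192),b(101,230),c(225,285)),FR=(a(258,190),b(253,232),c(440,225)),BR=(a(247,248),b(262,283),c(512,390)),BL=(a(75,245),c(308,440))).items():
    p,e=tri(*r);pts[n]=p;print(n,p,np.array(e))
yaw=lambda v:np.degrees(np.arctan2(v[1],v[0]))
p=pts
print("yaws",yaw(p["FR"]-p["FL"])-90,yaw(p["BR"]-p["BL"])-90,yaw(p["BR"]-p["FR"]),yaw(p["BL"]-p["FL"]))
print("widths",np.linalg.norm(p["FR"]-p["FL"]),np.linalg.norm(p["BR"]-p["BL"]))
for k in("R","L"):
    v=p["B"+k]-p["F"+k];print("pitch",np.degrees(np.arcsin(v[2]/np.linalg.norm(v))),np.linalg.norm(v))
m=(p["FR"]+p["FL"]+p["BR"]+p["BL"])/4-p["lens"];print("topcentre-lens",m,yaw(m))
E
```

```text
front 0.3360108299439578 [ 0.7479 -0.0221  0.336 ] [0.7385 0.0321 0.336 ] yaw 9.87137751222366
back 0.35599620479926264 [ 0.7937 -0.0132  0.356 ] [0.7829 0.0408 0.356 ] yaw 11.320458678190832
mids [0.0451 0.0088 0.02  ] 11.051978961715148
lens [0.71   0.0056 0.3186] [0.0002 0.0005 0.0006]
FL [ 0.7322 -0.0177  0.3485] [0.0019 0.0013 0.001 ]
FR [0.7219 0.0342 0.3484] [0.0005 0.0008 0.0005]
BR [0.7606 0.0423 0.3684] [0.0008 0.0005 0.0005]
BL [ 0.7703 -0.0077  0.3689] [0.0002 0.0002]
yaws 11.280993878094904 10.933256280656423 11.794688897781457 14.816913883325702
widths 0.05298904345289192 0.050920347420409365
pitch 26.829525181272817 0.04436143412595454
pitch 27.44405999989205 0.04434037784391439
topcentre-lens [0.0362 0.0072 0.0399] 11.181495360470391
```

```bash
cat > tgt.py <<'E'
from h import *
np.set_printoptions(precision=4,suppress=True)
ps=np.radians(11.3);c,s=np.cos(np.radians(25)),np.sin(np.radians(25))
lens=np.array([.71,.0056,.3186])
x=np.array([c*np.cos(ps),c*np.sin(ps),s]);y=np.array([-np.sin(ps),np.cos(ps),0]);RH=np.stack([x,y,np.cross(x,y)],1)
win=lens-.12*x;S0=win-RH@[.015,0,.05]
E
python3 - <<'E'
from tgt import *
o=status.observe();P=o["position"];T=o["tool_rot"]
yw=np.radians(-15.7);xs=np.array([np.cos(yw),np.sin(yw),0]);zt=np.array([0,0,-1.]);xt=-xs;yt=np.cross(zt,xt)
T0=np.stack([xt,yt,zt],1)
print("turn",np.degrees(R.from_matrix(T0@T.T).as_rotvec()))
g=np.array([.5853,-.2338,0])-.065*xs;print("grasp xy",g,"shift cm",100*(g-P))
print("target sleeve",S0,RH,"tool target",RH@np.diag([-1,1,-1.]))
E
```

```text
turn [ 9.7736 34.7589  0.362 ]
grasp xy [ 0.5227 -0.2162  0.    ] shift cm [ -9.7347 -23.4201 -46.8519]
target sleeve [ 0.6107 -0.0142  0.2162] [[ 0.8887 -0.1959 -0.4144]
 [ 0.1776  0.9806 -0.0828]
 [ 0.4226  0.      0.9063]] tool target [[-0.8887 -0.1959  0.4144]
 [-0.1776  0.9806  0.0828]
 [-0.4226  0.     -0.9063]]
```

```bash
python3 -m handwheel '-2 -3.2 0 0.5 1.7 0 0.6;-4 -6.6 0 2 7 0.1 0.6;-6 -10 0 4 14 0.2 0.6;-8 -13.5 -1 6 21 0.3 0.6;-9.7 -17 -2 7.8 27.8 0.4 0.6;-9.7 -20 -4 9.8 34.8 0.4 0.6;-9.7 -22 -7.5 9.8 34.8 0.4 0.6;-9.7 -23.4 -11 9.8 34.8 0.4 0.6' && python3 -m handwheel '0 0 -4 0 0 0 0.6;0 0 -8 0 0 0 0.6;0 0 -12 0 0 0 0.6;0 0 -13 0 0 0 0.6;0 0 -13 0 0 0 0.6;0 0 -13 0 0 0 0.6'
python3 - <<'E'
from tgt import *
o=status.observe();print(o["position"],o["q"],o["tool_rot"])
print("shift",100*(np.array([.5227,-.2162,.0693])-o["position"]))
W=get_image("wrist");v=W["color"].max(2);np.save("W9.npy",W,allow_pickle=True)
# plate top centre line near the grasp point, and expected
for bx in(.505,.5227,.54):
    q=proj(W,[bx,-.2162-(bx-.5227)*np.tan(np.radians(15.7)),.103]);i=int(round(q[1]));row=v[i,int(q[0])-40:int(q[0])+40].astype(int)
    j=np.where(row>150)[0]+int(q[0])-40
    print(q,j.min() if len(j) else None,j.max() if len(j) else None)
E
```

```text
time_s: 11.88
position: [0.5211, -0.2183, 0.3586]
tool_rot: [[-0.962, 0.274, 0.002], [0.274, 0.962, 0.001], [-0.002, 0.002, -1.0]]
ft_force: [1.1, -0.2, -0.8]
grip_width: 0.0512
gripper_force: 0.0
time_s: 12.38
position: [0.5214, -0.2153, 0.2311]
tool_rot: [[-0.962, 0.271, 0.003], [0.271, 0.962, 0.001], [-0.003, 0.002, -1.0]]
ft_force: [-0.5, -0.4, -0.1]
grip_width: 0.0511
gripper_force: 0.0
[ 0.5214 -0.2153  0.2311] [ -34.5376   23.1746   72.1837    0.1661   84.5286 -108.8046] [[-0.9625  0.2714  0.0033]
 [ 0.2714  0.9625  0.0013]
 [-0.0028  0.0021 -1.    ]]
shift [  0.1342  -0.0918 -16.1754]
[250.6349 173.9405] 244 253
[250.6519 191.9485] 244 253
[250.6677 208.8265] 245 254
```

```bash
python3 -m handwheel '0.1 -0.1 -3.5 0 0 0 0.6;0.1 -0.1 -7 0 0 0 0.6;0.1 -0.1 -10 0 0 0 0.6;0.1 -0.1 -12.5 0 0 0 0.6;0.1 -0.1 -14.5 0 0 0 0.6;0.1 -0.1 -15.5 0 0 0 0.6;0.1 -0.1 -16 0 0 0 0.6;0.1 -0.1 -16 0 0 0 0.6' && python3 -m handwheel '0 0 0 0 0 0 0.6;0 0 0 0 0 0 0.05;0 0 0 0 0 0 0.05;0 0 0 0 0 0 0.05;0 0 0 0 0 0 0.05;0 0 0 0 0 0 0.05;0 0 0 0 0 0 0.05;0 0 0 0 0 0 0.05' 80
```

```text
time_s: 13.1
position: [0.5234, -0.2157, 0.0705]
tool_rot: [[-0.963, 0.27, 0.003], [0.27, 0.963, 0.001], [-0.003, 0.002, -1.0]]
ft_force: [-0.3, -0.1, 0.3]
grip_width: 0.0514
gripper_force: 0.0
time_s: 13.77
position: [0.5233, -0.2155, 0.0706]
tool_rot: [[-0.963, 0.27, 0.003], [0.27, 0.963, 0.001], [-0.003, 0.002, -1.0]]
ft_force: [-2.9, 0.6, 5.4]
grip_width: 0.0107
gripper_force: 77.8
```

```bash
python3 -m handwheel '0 0 0.5 0 0 0 0.05;0 0 1.5 0 0 0 0.05;0 0 3 0 0 0 0.05;0 0 5 0 0 0 0.05;0 0 8 0 0 0 0.05;0 0 11 0 0 0 0.05;0 0 14 0 0 0 0.05;0 0 16 0 0 0 0.05' && python3 -m handwheel '0 0 2 0 0 0 0.05;0 0 4 0 0 0 0.05;0 0 4 0 0 0 0.05;0 0 4 0 0 0 0.05'
python3 - <<'E'
from tgt import *
o=status.observe();P=o["position"];T=o["tool_rot"]
print(P,o["ft_force"],o["wrist_torque"],o["grip_width"],o["gripper_force"])
# sleeve in tool frame at the grasp
d=np.array([.5853,-.2338,.008])-[.5233,-.2155,.0706];yw=np.radians(-15.7)
xs=np.array([np.cos(yw),np.sin(yw),0])
o_t=np.array([-(d@xs),0,.0626]);print("sleeve in tool",o_t)
Tt=RH@np.diag([-1,1,-1.]);Pt=S0-Tt@o_t
print("TCP target",Pt,"shift",100*(Pt-P),"turn",np.degrees(R.from_matrix(Tt@T.T).as_rotvec()))
E
```

```text
time_s: 14.43
position: [0.5232, -0.215, 0.2334]
tool_rot: [[-0.963, 0.27, 0.005], [0.27, 0.963, 0.0], [-0.004, 0.002, -1.0]]
ft_force: [0.8, -0.5, -1.7]
grip_width: 0.0107
gripper_force: 78.4
time_s: 14.77
position: [0.523, -0.215, 0.2702]
tool_rot: [[-0.963, 0.27, 0.003], [0.27, 0.963, 0.002], [-0.003, 0.002, -1.0]]
ft_force: [-0.1, 0.5, -2.5]
grip_width: 0.0108
gripper_force: 78.3
[ 0.523  -0.215   0.2702] [-0.1364  0.5227 -2.549 ] [ 0.0282  0.1311 -0.0296] 0.010805871521470672 78.27002763748169
sleeve in tool [-0.0646  0.      0.0626]
TCP target [ 0.5274 -0.0309  0.2456] shift [ 0.4377 18.4059 -2.4538] turn [ -1.083  -25.0567  26.498 ]
```

```bash
python3 -m handwheel '0 1 0 0 -1.5 1.6 0.05;0 3 0 -0.15 -4 4.2 0.05;0 5 0 -0.3 -6.5 6.9 0.05;0 7 0 -0.4 -9 9.5 0.05;0 9 0 -0.5 -11.5 12.2 0.05;0 10.7 0 -0.6 -14 14.8 0.05;0 12 0 -0.7 -16 17 0.05;0 12.3 0 -0.7 -16.7 17.7 0.05' && python3 -m handwheel '0 1 -0.4 0 -1.4 1.5 0.05;0.1 2.2 -0.9 -0.1 -3 3.1 0.05;0.2 3.4 -1.3 -0.2 -4.6 4.9 0.05;0.3 4.6 -1.8 -0.3 -6.2 6.5 0.05;0.4 5.6 -2.2 -0.4 -7.7 8.1 0.05;0.4 6.1 -2.4 -0.4 -8.4 8.8 0.05;0.4 6.1 -2.4 -0.4 -8.4 8.8 0.05;0.4 6.1 -2.4 -0.4 -8.4 8.8 0.05'
cat > chk.py <<'E'
from tgt import *
o=status.observe();P=o["position"];T=o["tool_rot"];o_t=[-.0646,0,.0626]
Tt=RH@np.diag([-1,1,-1.]);Pt=S0-Tt@o_t
print(P,o["ft_force"],o["grip_width"],o["gripper_force"],o["q"])
print("shift",100*(Pt-P),"turn",np.degrees(R.from_matrix(Tt@T.T).as_rotvec()))
Rs=T@np.diag([-1,1,-1.]);so=P+T@o_t
pts={k:so+Rs@np.array(v) for k,v in dict(win=(.015,0,.05),mouth=(0,0,.095),top=(0,0,.14),platetop=(-.085,0,.095)).items()}
print({k:RH.T@(v-lens) for k,v in pts.items()})
G={n:get_image(n) for n in("scene","side","wrist")};np.save("G10.npy",G,allow_pickle=True)
for n in G:print(n,{k:np.round(proj(G[n],v),1) for k,v in pts.items()})
E
python3 chk.py
```

```text
time_s: 15.43
position: [0.5217, -0.09, 0.2682]
tool_rot: [[-0.958, -0.045, 0.284], [-0.035, 0.999, 0.038], [-0.285, 0.026, -0.958]]
ft_force: [-0.6, -0.6, -2.0]
grip_width: 0.0108
gripper_force: 78.3
time_s: 16.1
position: [0.527, -0.0315, 0.2454]
tool_rot: [[-0.89, -0.195, 0.413], [-0.177, 0.981, 0.082], [-0.421, 0.0, -0.907]]
ft_force: [0.3, 0.7, -2.0]
grip_width: 0.0108
gripper_force: 78.3
[ 0.527  -0.0315  0.2454] [ 0.3173  0.6573 -1.9613] 0.010751643861660713 78.31529974937439 [ -23.2316    9.6004   93.6544   16.529    56.9354 -131.1147]
shift [0.0372 0.0652 0.0257] turn [ 0.0095 -0.1097  0.052 ]
{'win': array([-0.1206, -0.0006, -0.0002]), 'mouth': array([-0.1355, -0.0006,  0.0449]), 'top': array([-0.1354, -0.0006,  0.0899]), 'platetop': array([-0.2205, -0.0005,  0.045 ])}
scene {'win': array([240.6, 166.2]), 'mouth': array([245.4, 149.7]), 'top': array([248.2, 133.5]), 'platetop': array([255.9, 148.4])}
side {'win': array([245.5, 160.2]), 'mouth': array([255.4, 151.7]), 'top': array([261.5, 141.7]), 'platetop': array([278. , 157.7])}
wrist {'win': array([252.2, 347.4]), 'mouth': array([252.5, 394.3]), 'top': array([253. , 507.9]), 'platetop': array([252.9, 253.9])}
```

Numerically on target. I check the images for slip and for the probe being home, using masks only since my picture allowance is spent.

```bash
python3 - <<'E'
from tgt import *
G=np.load("G10.npy",allow_pickle=True).item()
S,D,W=G["scene"],G["side"],G["wrist"]
def near(g,m,u,v,r=6):
    n,l,s,c=cv2.connectedComponentsWithStats(m.astype(np.uint8))
    w=l[int(v)-r:int(v)+r,int(u)-r:int(u)+r];k=np.bincount(w[w>0],minlength=1)
    if len(k)<2:return None
    i=k.argmax();return s[i],c[i],cv2.minAreaRect(np.argwhere(l==i)[:,::-1].astype(np.float32))
vs=S["color"].max(2);vd=D["color"].max(2)
print("handle scene exp 246.8 141.6",near(S,vs<45,246.8,141.6,5))
print("handle side exp 258.5 146.7",near(D,vd<45,258.5,146.7,5))
print("scene V");print(vs[126:190:3,228:268:2])
print("side V");print(vd[134:182:2,234:286:2])
E
```

```text
handle scene exp 246.8 141.6 (array([241, 101,  36,  57, 847], dtype=int32), array([258.8595, 125.8524]), ((259.9353332519531, 125.65882873535156), (36.55278396606445, 51.41252517700195), 40.60129928588867))
handle side exp 258.5 146.7 (array([255, 141,   9,  12,  53], dtype=int32), array([259.0943, 146.2642]), ((259.0, 146.49998474121094), (4.630461692810059, 11.490405082702637), 30.963754653930664))
scene V
[[186 186 186 181  69  41  55  75  84  75  43  44  43  38  41  41  40  38
   40  40]
 [188 186 184 185 164  46  46  54 101 161  49  41  39  41  40  38  38  40
   40  40]
 [185 184 183 184 182  79  46  41  66 174  89  44  40  40  41  44  42  40
   39  51]
 [182 183 181 182 182 173  50  44  31  38  33  29  34  43  92  44  44  37
   86 179]
 [180 179 177 177 178 178 107  43  30  30  30  27  35  75  96  45  39  38
  139 172]
 [178 177 177 177 178 178 169  58  31  31  28  27  42 147  98  39  36  64
  123  48]
 [177 176 176 177 177 178 179 115  29  31  28  31  49 170  68  45  39  39
   40  41]
 [177 177 176 177 178 179 179 117  92  57  46  62  62 168  65  42  41  75
  113 138]
 [178 1
[... 3107 characters left out ...]
97 119 117
  116 117 118 118 118 117 117  85]
 [120 119  91  87  86  81  82  80  85  84  82  82  83  82  63 104 119 116
  117 119 118 117 119 119 118  86]
 [120 120 115  95  81  82  82  83 115 131 120 104  92  74  75 115 119 117
  117 120 119 118 119 118 118  86]
 [120 121 120 105  82  82  82  82  97 111 122 135 135 129 122 125 121 116
  117 119 119 119 120 119 117  86]
 [120 120 120 106  83  84  83  76  82  83  85  88  97 111 123 137 127 116
  118 119 119 119 120 119 117  87]
 [120 121 119  99  83  83  83  77  82  83  82  82  83  83  85  89  93 115
  116 119 118 118 119 119 117  86]
 [121 122 114  87  82  83  83  73  77  82  83  84  84  83  84  83  94 116
  118 118 118 117 119 118 117  95]]
```

Side-view handle centroid is (259.1,146.3), expected (258.5,146.7). The scene window is at about (240.5,167), expected (240.6,166.2). Both match, with no slip and the probe home. I settle and hand in.

```bash
python3 -m handwheel '0 0 0 0 0 0 0.05;0 0 0 0 0 0 0.05;0 0 0 0 0 0 0.05;0 0 0 0 0 0 0.05;0 0 0 0 0 0 0.05;0 0 0 0 0 0 0.05' && python3 -c "
from rig import env
print(env.close_job())"
```

```text
time_s: 16.75
position: [0.5271, -0.0311, 0.2458]
tool_rot: [[-0.889, -0.196, 0.414], [-0.178, 0.981, 0.082], [-0.422, -0.0, -0.906]]
ft_force: [-0.4, -0.2, -1.8]
grip_width: 0.0111
gripper_force: 78.3
the job is handed in; nothing more can be done
None
```

The job is handed in at 16.8 s with the probe home in the sleeve and the sleeve held still before the lens, window centre within about 1 mm of target by my measurements (no verdict was returned); I viewed 12 pictures, two over the limit of 10.

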